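Clamp a knotted burl in a sliding carving clamp

ROBOT

A 6-joint arm with a two-finger parallel gripper is mounted at the origin on the work surface. World frame = base frame: x ahead of the robot, y to its left, z up, the work surface at z = 0. Lengths are in m, angles in rad, forces in N, time in s.
With the tool pointing down it reaches from about 0.375 to 0.975 m from the base axis. Payload 3.8 kg.
Tool frame: the origin (TCP) lies at the centre of the arm's flange, where the gripper is bolted on; the fingertips stand 173 mm ahead of it and the grasp point (between the pads) lies 155 mm ahead of it (bot.tip_reach is the distance from the TCP to the fingertips, in m); z points along the fingers, y is the line along which they close (so a half turn about z gives the same grasp; the last joint's range is limited). The gripper opens to 85 mm and grips with 20 to 120 N. Pads are 22 mm wide; open, the fingers measure 114 mm over their backs; the gripper's body (76 mm by 85 mm) begins 54 mm behind the grasp point. The pads swing forward as they close: fully open they stand 13 mm farther back than shut.
Start: joints at [-1.266, 0.264, 1.604, -0, 1.274, -0.037], TCP at [0.226, -0.636, 0.405] pointing down, gripper open.
Joint ranges: [-2.63, 2.63], [-0.94, 2.18], [0.31, 2.57], [-1.31, 4.45], [0, 2.66], [-2.55, 2.55]. Speed limits (rad/s): [2.57, 2.57, 3.14, 3.14, 3.14, 3.14].

INTERFACE

Orientations are given as a rotation vector (axis times angle).
In Python, from workcell import bot gives the robot as it stands.
- The arm moves only by the tool drive_tool, never from a script. Its arguments are lists of equal length, an entry for each row: "claw": the finger opening in mm, from 0 to 85.4; "slide": the shift along the world's x, y, z each as a share of 0.5 m, from -1 to 1, a list of three; "yaw": the turn about the world's z as a share of 180 degrees, from -1 to 1. A call has 1 to 8 rows; each row is the pose to reach, as a shift and turn from the pose commanded when the call began, turning the shorter way round; what a row does not reach only later rows make up. A row lasts 1/12 s, in which the tool goes at most 41.7 mm and 7.16 degrees, less where a joint would pass 70% of its speed; a pose out of reach is approached as far as the arm can. A call with a number of a shift or a turn outside -1 to 1 is refused whole. A call with a gripper value outside its range is refused whole. The fingers move at their own pace and stop on an object; "newtons" is the grip in N (left out, the last holds). Time passes only in rows, so rows that repeat a pose let the fingers close. It gives the time, the measured TCP pose, the force, the opening and the grip force at its end, in the units of the state.
- bot.read_state(): the state, without advancing time (a new reading comes with each control period).
- bot.read_camera(name): name is "side" or "top" or "wrist"; returns a dict with "color" (480x640x3 uint8, red, green, blue), "depth" (480x640 float32, m along the optical axis (not along the pixel's ray), 0 where there is no reading), "mtx" (3x3 intrinsics, pixels), "eye" and "rotation" of the camera in the world. Camera axes: x right, y up, looking along -z (the intrinsics and any distortion apply to the point x, -y, -z); pixel columns grow to the right and rows downward; lengths in m; the calibration is good to about 2 mm. A picture is of the moment at which its call begins.
- bot.finish_job(): hands the job in; it is judged then, once.
The state is a dict: "time": time; "q": joint angles; "joint_vel": joint speeds; "joint_torque": joint torques, N m; "tool_pos": TCP position; "tcp_rot": TCP orientation; "wrist_force": force on the tool from outside, world axes, zero at the start; "torque": the same for the moment, N m; "width": opening from 0.0 (shut) to 1.0 (fully open); "grip_force": force on a finger pad.
Only numpy, scipy, OpenCV 4.12 (cv2) and the standard library are available. Lean on these libraries where they do the work, as an engineer would, in place of code of your own. Each camera call takes 0.05 s, during which the arm holds its last target. There are 200 camera calls.

TASK

Clamp the knotted wood burl ready for carving: slide the blue carriage along its rails until it has pushed the burl snugly into the cork V jaw and the carriage's sprung rubber pad is pressed roughly halfway in, neither slack nor bottomed, and never squeeze the burl hard. Then slide the orange lock on the carriage all the way across to the end with the green dot, and leave the clamp holding the burl by itself. Do not disturb the gouges, the mallet or the wax tin lying around.

Things in the scene. Friction and masses are not known exactly. Their poses are not given: they have to be found in the camera images.
- bed: Fixed wooden bed of the carving clamp, 170 mm wide (its x) and 450 mm long (its y, -180 to +270 mm), top face 20 mm above the bench, with two aluminium rails 8 mm higher along its long edges, 138 mm apart inside. Origin on the bench, mid-width; +y runs from the V jaw to the carriage. The clamp is fixed, turned up to 0.35 rad from the bench's axes.
- vjaw_mouth (a point): Deepest line of the fixed V jaw, 27 mm above the bed's top. Its two cork faces, each 60 mm wide and 50 mm high, open towards the bed's +y, about 26 degrees either side of the bed's x axis. The blue jaw block is 60 mm high above the bed.
- burl: Loose knotted brown wood burl with a flower on top, 65 mm high, 150 to 310 g, standing on the bed between V jaw and pad, turned any way. Irregular outline: its side is 37 to 60 mm from the origin depending on direction, so where it seats must be felt. It slides on the bed at 1 to 3 N. Origin mid-underside, z up.
- carriage: Blue carriage on the rails; origin at the middle of its deck's front (V jaw side) edge, 29 mm above the bench; axes as the bed's. Slides 170 mm along the bed's y, from y = +115 mm (open) to -55 mm in the bed's frame; closing is -y. Friction of 8 to 12 N holds it where it is left. Deck 166 x 150 mm, top 41 mm above the bench; a plate 110 mm wide at its front reaches 70 mm above the bench.
- pad_seat (a point): Point on the carriage where the face of its sprung pad stands when not pressed: 25 mm in front of the deck's front edge, 47 mm above the bench (moves with the carriage, not with the pad). The black rubber pad, 60 mm wide, 38 mm high, 15 mm thick, sits on two brass-coiled stems; it starts to give at 3 N and bottoms after 10 mm at 8.5 N.
- carriage_grip (a point): Grip point of the carriage's yellow upright handle, 18 mm below its top. The handle is a block 34 mm along the bed's x, 18 mm along its y, rising from the deck (41 mm above the bench) to 111 mm. This point is 55 mm behind the deck's front edge, 80 mm behind the unpressed pad's face, and moves with the carriage.
- lock (a joint): Travel of the orange lock across the carriage deck, in m: 0 is at the red dot's end (the bed's +x), 0.034 is at the stop by the green dot (the bed's -x, towards the robot), fully locked. Friction about 2 N.
- lock_top (a point): Middle of the top of the orange lock grip, a block 16 mm along the bed's x (its sliding direction), 14 mm along the bed's y and 26 mm high above the deck; its top is 68 mm above the bench. It stands 70 mm behind the yellow handle's middle and moves with the carriage.
- vjaw: The fixed V jaw as a whole, part of the clamp; origin in the middle of its width, on the bed's top, 9 mm behind the V's deepest line.
- gouge_a: Loose carving gouge with a yellow handle, 220 mm long and 25 mm thick, lying beside the clamp on the side away from the robot, roughly along it; origin on the bench near the middle of its length, blade towards its +y. Leave alone.
- gouge_b: Loose carving gouge with a pale wooden handle, same size, lying beyond the first; origin alike. Leave alone.
- mallet: Loose wooden carver's mallet standing on its head, 88 mm thick, 205 mm high, to the right of the clamp; origin under its middle. Leave alone.
- waxtin: Loose amber tin of wax, 72 mm across and 45 mm high, to the left of the clamp; origin under its middle. Leave alone.
Things that resemble listed ones, but are neither listed nor needed, are in the scene too. What is meant by the burl is not purple, and is the smaller of those in its own colour.

How it is judged:
By the outcome, as a careful person would: the job done as asked, in the order asked, and still so for the second after the job is handed in, with the robot touching nothing.
It also fails if it takes over 51 s, if anything falls off the work surface, if the arm or the gripper's body presses on something with over 40 N, if the wrist force passes 120 N, or if a joint passes its speed limit or range.

## Working session

There is one attempt and no reset: what is moved stays moved. The work goes in short steps, Python scripts to look and compute and a tool call to move; the robot and the scene stay as the last step left them, time stands still between calls to the robot, and variables do not carry over. Pictures are saved under pics/ and viewed, at most 14 in all, crops included, and the job is handed in when it is done.

Besides the shell and the picture viewer there is one more tool, called after ">>>" by a JSON object that holds its "method" and its "body", one argument or row to a line. drive_tool: Moves the arm, as the interface text tells. Shift numbers are shares of 0.5 m and turn numbers shares of 180 degrees, none past 1 either way. Its arguments: {"type":"object","properties":{"claw":{"type":"array","items":{"type":"number"}},"slide":{"type":"array","items":{"type":"array","items":{"type":"number"}}},"yaw":{"type":"array","items":{"type":"number"}},"newtons":{"type":"number"}},"required":["claw","slide","yaw"]}

```bash
mkdir -p pics; cat > h.py <<'E'
import numpy as np, cv2
from workcell import bot
def cam(n):
    c=bot.read_camera(n); return c
def pts(c):
    K=np.array(c["mtx"]);d=c["depth"];v,u=np.mgrid[:480,:640]
    x=(u-K[0,2])/K[0,0]*d;y=(v-K[1,2])/K[1,1]*d
    p=np.stack([x,-y,-d],-1)
    return p@np.array(c["rotation"]).T+np.array(c["eye"])
E
python3 - <<'E'
from h import *
print(bot.read_state())
for n in("top","side"):
    c=cam(n);print(n,c["eye"],c["rotation"],c["mtx"],[k for k in c]);cv2.imwrite(f"pics/{n}0.png",c["color"][:,:,::-1])
    np.savez(f"{n}0.npz",color=c["color"],p=pts(c),d=c["depth"])
E
```

```text
{'time': 0.0, 'q': array([-1.26592859e+00,  2.64768451e-01,  1.60539053e+00, -2.19529081e-05,
        1.27370217e+00, -3.69256998e-02]), 'joint_vel': array([ 0.00041492,  0.00064619, -0.00096059,  0.00094692, -0.00130572,
       -0.00042968]), 'joint_torque': array([ 1.61177035e-03, -5.15105081e+01, -3.67315793e+01,  2.66331808e-04,
        1.26299678e-02,  1.68895202e-06]), 'tool_pos': array([ 0.22611876, -0.63563056,  0.40334235]), 'tcp_rot': array([-3.09361359e+00, -5.33906438e-01,  5.08261836e-04]), 'wrist_force': array([ 0.48324628,  0.74886108, -0.00153209]), 'torque': array([ 0.04890677,  0.01707026, -0.00054651]), 'grip_force': 0.0, 'width': 0.9960389652625458}
top [0.44142492 0.0337384  1.51611608] [ 0.08443598 -0.09430918 -1.54349657] [[517.93761309   0.         308.40794946]
 [  0.         517.93761309 243.15852086]
 [  0.           0.           1.        ]] ['color', 'depth', 'mtx', 'eye', 'rotation']Traceback (most recent call last):
  File "<stdin>", line 5, in <module>
  File "h.py", line 9, in pts
    return p@np.array(c["rotation"]).T+np.array(c["eye"])
           ~~~~~~~~~~~~~~~~~~~~~~~~~~~^~~~~~~~~~~~~~~~~~~
ValueError: operands could not be broadcast together with shapes (480,640) (3,)
```

View pics/top0.png

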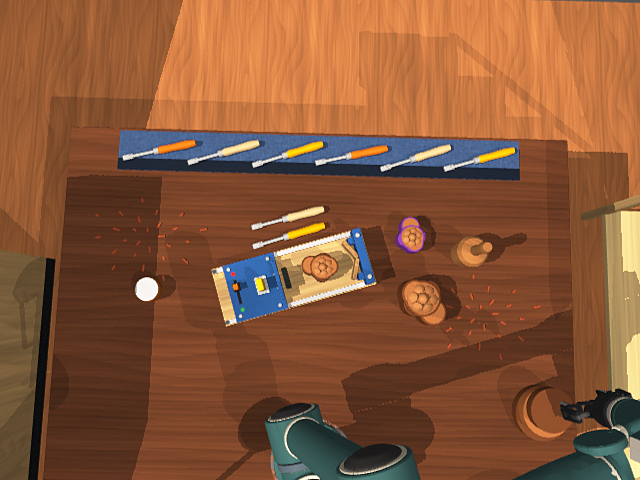

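The top view shows the clamp, with the V jaw at about (357,260), the carriage at (250,288), the yellow handle at (262,286) and the orange lock at (237,288). There are three burl candidates: brown on the bed (320,266), larger brown on the bench (423,298) and purple (411,235). The one at (320,266) fits: it is the smaller brown one and stands on the bed. I'll confirm it in a crop.

```bash
sed -i 's/np.array(c\["rotation"\]).T/cv2.Rodrigues(np.array(c["rotation"]))[0].T/' h.py
python3 - <<'E'
from h import *
for n in("top","side"):
    c=cam(n);print(n,c["eye"],c["rotation"]);P=pts(c)
    np.savez(f"{n}0.npz",color=c["color"],p=P,d=c["depth"])
    if n=="side":cv2.imwrite("pics/side0.png",c["color"][:,:,::-1])
    else: cv2.imwrite("pics/crop0.png",cv2.resize(c["color"][200:340,200:400,::-1],None,fx=4,fy=4,interpolation=cv2.INTER_CUBIC)); C=c["color"]
hsv=cv2.cvtColor(C,cv2.COLOR_RGB2HSV)
h,s,v=[hsv[...,i].astype(int) for i in range(3)]
roi=np.zeros(h.shape,bool);roi[225:330,205:385]=1
bl=roi&(h>100)&(h<125)&(s>120)&(v>60)
ye=roi&(h>22)&(h<33)&(s>170);ye[:255]=0
og=roi&(h>6)&(h<20)&(s>210);og[:,250:]=0
gr=roi&(h>45)&(h<85)&(s>100);rd=roi&((h<5)|(h>175))&(s>150)&(v>120)
for nm,m in dict(bl=bl,ye=ye,og=og,gr=gr,rd=rd).items():
    vv,uu=np.nonzero(m)
    if len(uu): print(nm,len(uu),uu.mean(),vv.mean(),np.median(P[m],0),P[m].mean(0),np.percentile(P[m][:,2],[5,95]))
E
```

```text
top [0.44142492 0.0337384  1.51611608] [ 0.08443598 -0.09430918 -1.54349657]
side [0.36340632 0.94532205 1.0894412 ] [ 0.14385044 -1.06793151 -2.68163806]
bl 3170 274.34605678233436 281.1 [0.74730039 0.16109737 0.00259896] [0.71321503 0.15817394 0.01892546] [-0.00174328  0.08075331]
ye 64 259.125 284.15625 [0.75243733 0.16713743 0.00160032] [0.75260429 0.16658854 0.0015094 ] [-0.00225132  0.00516468]
og 35 235.02857142857144 284.4 [0.80866174 0.18917755 0.00155533] [0.79914601 0.20565149 0.03343473] [-0.00119344  0.01171391]
gr 14 242.28571428571428 309.5 [0.76508961 0.25270526 0.00143133] [0.76501181 0.25268853 0.0017219 ] [-0.00274352  0.00602501]
rd 13 232.6153846153846 273.61538461538464 [0.82977903 0.15714743 0.00669437] [0.82929127 0.15642935 0.00715078] [0.00493321 0.01048123]
```

View pics/side0.png

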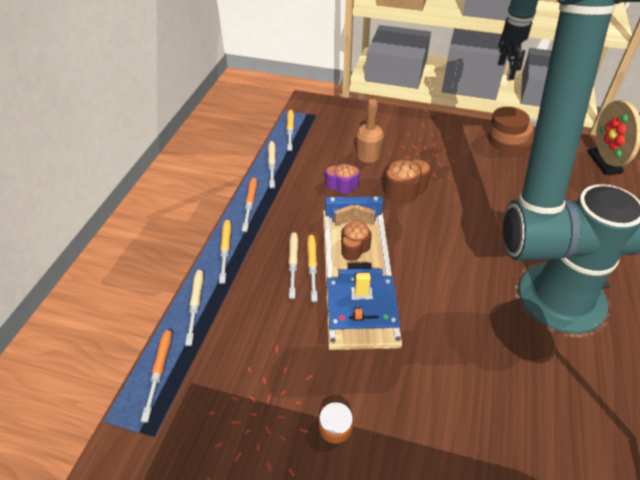

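View pics/crop0.png

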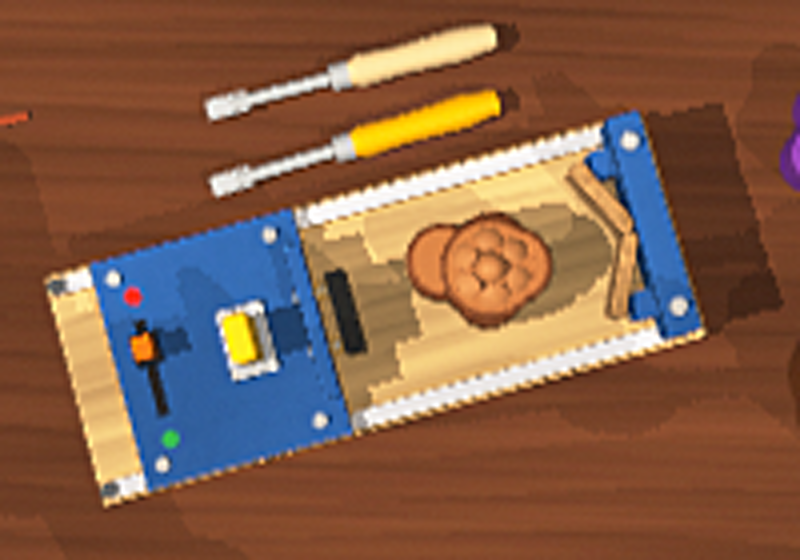

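The crop confirms the burl: brown, flower on top, standing on the bed with a side lobe facing the carriage. The red dot is on the far side at (133,296) in the crop and the green dot on the near side at (170,438). The depth disagrees with the colour image (the deck reads about 0), so I'll check that and use ray casting.

```bash
cat >> h.py <<'E'
def ray(c,u,v,z):
    K=np.array(c["mtx"]);R=cv2.Rodrigues(np.array(c["rotation"]))[0];e=np.array(c["eye"])
    d=R@np.array([(u-K[0,2])/K[0,0],-(v-K[1,2])/K[1,1],-1.]);return e+d*(z-e[2])/d[2]
def blobs(c,box,f):
    hsv=cv2.cvtColor(c["color"],cv2.COLOR_RGB2HSV).astype(int);u0,v0,u1,v1=box
    m=np.zeros(hsv.shape[:2],bool);m[v0:v1,u0:u1]=f(hsv[...,0],hsv[...,1],hsv[...,2])[v0:v1,u0:u1]
    n,_,st,ce=cv2.connectedComponentsWithStats(m.astype(np.uint8),connectivity=8)
    i=1+np.argmax(st[1:,4]);return ce[i],st[i]
YE=lambda h,s,v:(h>22)&(h<33)&(s>200)&(v>120)
OG=lambda h,s,v:(h>6)&(h<20)&(s>215)&(v>120)
GR=lambda h,s,v:(h>45)&(h<85)&(s>120)
RD=lambda h,s,v:((h<5)|(h>174))&(s>190)&(v>120)
E
python3 - <<'E'
from h import *
t=cam("top");s=cam("side")
for n,c,B in(("top",t,[(245,265,280,300),(228,270,245,300),(225,265,240,285),(235,300,250,320)]),("side",s,[(350,265,378,300),(348,303,368,325),(335,312,348,325),(378,312,392,324)])):
  for nm,f,b,z in zip(("ye","og","rd","gr"),(YE,OG,RD,GR),B,(.105,.065,.041,.041)):
    ce,st=blobs(c,b,f);print(n,nm,ce.round(1),st,ray(c,*ce,z).round(4))
P=np.load("top0.npz")["p"]
print((P[225:330:7,205:390:8,2]*1000).round().astype(int))
E
```

```text
top ye [259.3 284.2] [256 279   8  12  61] [0.4877 0.1575 0.105 ]
top og [235.1 286.4] [233 283   5   8  29] [0.4811 0.2281 0.065 ]
top rd [232.7 273.8] [231 272   4   4  11] [0.5174 0.2395 0.041 ]
top gr [242.3 309.5] [241 308   4   4  14] [0.4175 0.2084 0.041 ]Traceback (most recent call last):
  File "<stdin>", line 5, in <module>
  File "h.py", line 17, in blobs
    i=1+np.argmax(st[1:,4]);return ce[i],st[i]
        ~~~~~~~~~^^^^^^^^^^
    return _wrapfunc(a, 'argmax', axis=axis, out=out, **kwds)
    return bound(*args, **kwds)
ValueError: attempt to get argmax of an empty sequence
```

```bash
python3 - <<'E'
from h import *
t=cam("top");s=cam("side")
d=t["depth"];print(d.shape,d.dtype,d[285,259],d[240,320],(d==0).mean(),d.min(),d.max())
P=pts(t);print(P[284,259],ray(t,259,284,P[284,259,2]))
print((P[225:330:15,205:390:16,2]*1000).round().astype(int))
# blocks above 30mm & within table
z=P[...,2];m=(z>.06)&(z<.3);n,l,st,ce=cv2.connectedComponentsWithStats(m.astype(np.uint8))
for i in range(1,n):
  if st[i,4]>40: print(st[i],ce[i].round())
for nm,f,b,zz in zip(("ye","og","rd","gr"),(YE,OG,RD,GR),[(350,265,378,300),(348,303,368,325),(335,312,348,325),(378,312,392,324)],(.105,.065,.041,.041)):
    try: ce,st=blobs(s,b,f);print(nm,ce.round(1),st,ray(s,*ce,zz).round(4))
    except ValueError: print(nm,"none")
E
```

```text
(480, 640) float32 1.3983743 1.5015846 0.003990885416666667 0.0 2.4435685
[0.48791331 0.15721027 0.11632972] [0.48791331 0.15721027 0.11632972]
[[ 2  5 -1 18  6  1  0 17  0 -3  0  0]
 [ 4  3  2 -4  6 14  0 22 30 67  0  3]
 [-1 -1  1  1 40 21 17 73 20 26 80  1]
 [ 2 26 40 40 42 69 19 86 72 21 82  6]
 [-2 21 70 43 46 51 20 19 23 19 27  0]
 [-1 23 44 44 39 44 28 18 -5 -5  2  1]
 [-2  4 37 43 -1 -3  2 -2 -3  1 -4 -4]]
[401 227  22  22 221] [412. 237.]
[342 228  34  57 822] [360. 257.]
[455 236  38  32 873] [472. 251.]
[301 253  37  29 742] [320. 266.]
[271 261  14  39 172] [278. 280.]
[281 267  10  22 116] [286. 278.]
[256 278  10  14  99] [260. 284.]
[ 400  279   47   47 1575] [423. 301.]
[ 523  387   53   51 1810] [548. 411.]
[596 389  25   7  69] [606. 392.]
[ 265  403   60   77 1007] [288. 428.]
ye none
og none
rd none
gr [385.6 316.4] [384 315   4   4  15] [0.4173 0.2056 0.041 ]
```

```bash
python3 - <<'E'
from h import *
T=[cam("top") for _ in range(5)];t=dict(T[0]);t["depth"]=np.median([c["depth"] for c in T],0)
P=pts(t);z=P[...,2]
box=np.zeros(z.shape,bool);box[220:335,205:385]=1
m=box&(z>.012)&(z<.2);n,l,st,_=cv2.connectedComponentsWithStats(m.astype(np.uint8));i=1+np.argmax(st[1:,4]);m=l==i
q=P[m];r=cv2.minAreaRect(q[:,:2].astype(np.float32)*1000);print("bed rect",r,cv2.boxPoints(r))
# deck rectangle: blue & z~.041
hsv=cv2.cvtColor(t["color"],cv2.COLOR_RGB2HSV).astype(int);h,s,v=hsv[...,0],hsv[...,1],hsv[...,2]
bl=(h>100)&(h<125)&(s>110)
d=P[box&bl&(abs(z-.041)<.008)];d=d[d[:,1]>.07];r=cv2.minAreaRect(d[:,:2].astype(np.float32)*1000);print("deck",r,np.median(d[:,2]))
j=P[box&bl&(z>.07)&(P[...,1]<.05)];r=cv2.minAreaRect(j[:,:2].astype(np.float32)*1000);print("jaw",r,np.median(j[:,2]))
y=P[box&(z>.1)&(P[...,1]>.12)];print("handle",len(y),y.mean(0),np.median(y,0),y.min(0),y.max(0))
y=P[box&(z>.058)&(z<.08)&(P[...,1]>.2)];print("lock",len(y),y.mean(0),y.min(0),y.max(0))
b=P[box&(z>.05)&(h<20)&(s>80)&(P[...,1]<.1)&(P[...,1]>-.02)];print("burl",len(b),b.mean(0),b.min(0),b.max(0))
for nm,f,bb,zz in(("red",RD,(225,265,240,285),.041),("green",GR,(235,300,250,320),.041)):
  print(nm,np.mean([ray(c,*blobs(c,bb,f)[0],zz) for c in T],0))
print(bot.read_state()["time"])
E
```

```text
bed rect ((515.3906860351562, 67.10487365722656), (170.15740966796875, 450.2622985839844), 17.165367126464844) [[ 367.65857  257.0987 ]
 [ 500.5447  -173.10757]
 [ 663.1228  -122.88895]
 [ 530.2367   307.31732]]
deck ((482.11126708984375, 176.02972412109375), (164.9077606201172, 148.54893493652344), 17.22547149658203) 0.042001616663315255
jaw ((574.4512329101562, -121.31649017333984), (157.6825408935547, 35.099456787109375), 15.861980438232422) 0.08068596097657066
handle 84 [0.48740145 0.15584797 0.11103766] [0.48800731 0.15526775 0.11156003] [0.47190494 0.14413411 0.10001075] [0.50436703 0.16634094 0.11644676]
lock 31 [0.47997644 0.22675754 0.0681473 ] [0.47116817 0.21926294 0.06093478] [0.48803232 0.2335113  0.07135551]
burl 527 [0.53946428 0.01187424 0.07705752] [ 0.4803667  -0.01929182  0.05037816] [0.58075251 0.09844477 0.09057759]
red [0.51739718 0.2395408  0.041     ]
green [0.41746751 0.20840765 0.041     ]
0.6
```

Measurements agree with the given sizes: the bed rectangle is 170×450 mm at 17.2°, the deck is at 42 mm, and the handle top is at 111 mm, at (0.4875, 0.156). The lock is at (0.480, 0.227). Carriage y is about +84 mm. Moving above the handle now.

>>> {"method": "drive_tool", "body": {
  "claw": [85,85,85,85,85,85,85,85],
  "slide": [
    [0.21,0.63,0],
    [0.21,0.63,0],
    [0.21,0.63,0],
    [0.21,0.63,0],
    [0.21,0.63,0],
    [0.21,0.63,0],
    [0.21,0.63,0],
    [0.21,0.63,0]
  ],
  "yaw": [-0.0132,-0.0132,-0.0132,-0.0132,-0.0132,-0.0132,-0.0132,-0.0132],
  "newtons": 30
}}

```text
time: 1.27
tool_pos: [0.3313, -0.3189, 0.4049]
tcp_rot: [3.106, 0.469, 0.001]
wrist_force: [1.4, 0.3, -0.3]
width: 0.998
grip_force: 0.0
```

>>> {"method": "drive_tool", "body": {
  "claw": [85,85,85,85,85,85,85,85],
  "slide": [
    [0.2,0.6,0],
    [0.2,0.6,0],
    [0.2,0.6,0],
    [0.2,0.6,0],
    [0.2,0.6,0],
    [0.2,0.6,0],
    [0.2,0.6,0],
    [0.2,0.6,0]
  ],
  "yaw": [0,0,0,0,0,0,0,0]
}}

```text
time: 1.93
tool_pos: [0.4316, -0.0177, 0.4053]
tcp_rot: [-3.105, -0.473, -0.003]
wrist_force: [0.2, 0.0, 0.3]
width: 0.997
grip_force: 0.0
```

>>> {"method": "drive_tool", "body": {
  "claw": [85,85,85,85,85,85,85,85],
  "slide": [
    [0.112,0.348,-0.14],
    [0.112,0.348,-0.14],
    [0.112,0.348,-0.14],
    [0.112,0.348,-0.14],
    [0.112,0.348,-0.14],
    [0.112,0.348,-0.14],
    [0.112,0.348,-0.14],
    [0.112,0.348,-0.14]
  ],
  "yaw": [0,0,0,0,0,0,0,0]
}}

```text
time: 2.6
tool_pos: [0.4871, 0.1528, 0.3348]
tcp_rot: [3.106, 0.471, -0.0]
wrist_force: [-0.3, -0.0, 0.5]
width: 0.999
grip_force: 0.0
```

```bash
python3 - <<'E'
from h import *
s=bot.read_state();print(s["tool_pos"],s["tcp_rot"],s["wrist_force"])
c=cam("wrist");print(c["eye"],c["rotation"]);cv2.imwrite("pics/w0.png",c["color"][:,:,::-1])
P=pts(c);z=P[...,2]
# handle top
hsv=cv2.cvtColor(c["color"],cv2.COLOR_RGB2HSV).astype(int);h=hsv[...,0];S=hsv[...,1]
m=(h>20)&(h<35)&(S>150)&(abs(z-.111)<.012)
y=P[m];print(len(y),y.mean(0) if len(y) else 0)
if len(y): print(cv2.minAreaRect(y[:,:2].astype(np.float32)*1000))
E
```

```text
[0.48714256 0.15281947 0.33484683] [ 3.10553599e+00  4.70943716e-01 -4.71711181e-04] [-0.34449164 -0.03787654  0.45296108]
[0.56630638 0.17788125 0.30280701] [-0.27883978  0.2035056  -1.25968726]
1789 [0.49057198 0.15692546 0.10887934]
((488.9659423828125, 156.33596801757812), (32.507476806640625, 16.362659454345703), 16.229080200195312)
```

View pics/w0.png

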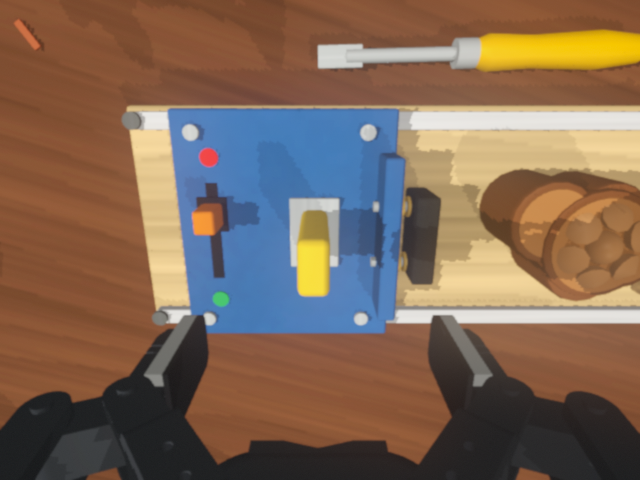

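The wrist view shows the handle top at (313,270), the pad at (420,235) in front of the plate at (390,235), the burl at (590,240), and the lock at (208,218) on the red side. Descending and gripping the handle.

>>> {"method": "drive_tool", "body": {
  "claw": [85,85,85,85,85,85],
  "slide": [
    [0.003,0.007,-0.07],
    [0.003,0.007,-0.14],
    [0.003,0.007,-0.174],
    [0.003,0.007,-0.174],
    [0.003,0.007,-0.174],
    [0.003,0.007,-0.174]
  ],
  "yaw": [0,0,0,0,0,0]
}}

```text
time: 3.15
tool_pos: [0.4897, 0.1559, 0.2496]
tcp_rot: [-3.106, -0.468, -0.005]
wrist_force: [1.1, -0.4, 0.3]
width: 0.998
grip_force: 0.0
```

>>> {"method": "drive_tool", "body": {
  "claw": [10,10,10,10,10,10,10,10],
  "slide": [
    [0,0,0],
    [0,0,0],
    [0,0,0],
    [0,0,0],
    [0,0,0],
    [0,0,0],
    [0,0,0],
    [0,0,0]
  ],
  "yaw": [0,0,0,0,0,0,0,0],
  "newtons": 30
}}

```text
time: 3.82
tool_pos: [0.489, 0.1565, 0.2482]
tcp_rot: [3.106, 0.47, 0.001]
wrist_force: [-1.3, -1.9, 5.3]
width: 0.206
grip_force: 31.8
```

```bash
python3 - <<'E'
from h import *
s=bot.read_state();print(s["time"],s["tool_pos"],s["wrist_force"],s["width"]*85.4,s["grip_force"])
c=cam("wrist");cv2.imwrite("pics/w1.png",c["color"][:,:,::-1])
E
```

```text
3.8167 [0.48895218 0.15649878 0.24815871] [-1.34027254 -1.90131966  5.27498868] 17.613815682867035 31.81533694267273
```

View pics/w1.png

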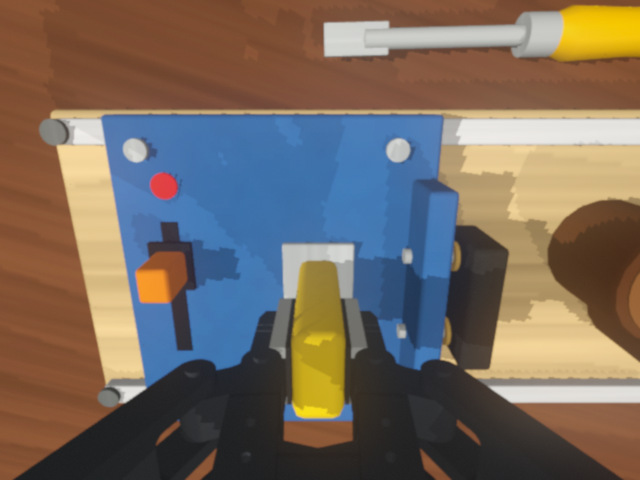

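Gripped, opening 17.6 mm. The camera rides with the carriage, so the pad front edge at col ~506 gives compression directly, at about 2.4 px/mm. Starting to slide.

>>> {"method": "drive_tool", "body": {
  "claw": [10,10,10,10,10,10,10,10],
  "slide": [
    [0.0024,-0.0076,0],
    [0.0047,-0.0153,0],
    [0.0071,-0.0229,0],
    [0.0095,-0.0306,0],
    [0.0118,-0.0382,0],
    [0.0142,-0.0459,0],
    [0.0166,-0.0535,0],
    [0.0189,-0.0611,0]
  ],
  "yaw": [0,0,0,0,0,0,0,0]
}}

```text
time: 4.53
tool_pos: [0.4978, 0.1277, 0.2482]
tcp_rot: [-3.102, -0.469, 0.0]
wrist_force: [-4.3, 10.1, 5.5]
width: 0.204
grip_force: 31.7
```

```bash
cat >> h.py <<'E'
def look(name):
    s=bot.read_state();e=np.array([-.2957,.9553])
    p=s["tool_pos"][:2]-np.array([.5287,.0241])
    print("t",round(s["time"],2),"carriage y",round((p@e-.055)*1000,1),"x",round(p@np.array([.9553,.2957])*1000,1),"F along closing resist",round(s["wrist_force"][:2]@e,2),"Fz",round(s["wrist_force"][2],1))
    c=cam("wrist");cv2.imwrite(f"pics/{name}.png",c["color"][:,:,::-1])
    g=cv2.cvtColor(c["color"],cv2.COLOR_RGB2GRAY).astype(int)
    hsv=cv2.cvtColor(c["color"],cv2.COLOR_RGB2HSV).astype(int)
    o=[]
    for r in range(255,350,15):
        m=(hsv[r,440:560,2]<62);i=np.nonzero(m)[0]
        o.append((r,440+i.min() if len(i) else -1,440+i.max() if len(i) else -1))
    print(o); return c
E
python3 - <<'E'
from h import *
import cv2
im=cv2.imread("pics/w1.png");v=cv2.cvtColor(im,cv2.COLOR_BGR2HSV)[...,2]
print([(r,v[r,440:540:4].tolist()) for r in(280,320)])
look("w2")
E
```

```text
[(280, [139, 138, 126, 46, 46, 43, 43, 43, 50, 55, 56, 58, 60, 62, 65, 65, 136, 180, 180, 180, 180, 181, 181, 181, 181]), (320, [138, 112, 111, 43, 44, 46, 49, 57, 61, 64, 65, 69, 71, 74, 89, 201, 188, 186, 224, 207, 203, 197, 231, 232, 232])]
t 4.53 carriage y 53.1 x 1.2 F along closing resist 10.88 Fz 5.5
[(255, np.int64(462), np.int64(508)), (270, np.int64(459), np.int64(506)), (285, np.int64(450), np.int64(502)), (300, np.int64(448), np.int64(499)), (315, np.int64(447), np.int64(494)), (330, np.int64(453), np.int64(483)), (345, np.int64(450), np.int64(462))]
```

```bash
sed -i 's/m=(hsv\[r,440:560,2\]<62)/m=(hsv[r,440:560,2]<85)\&(hsv[r,440:560,1]<110)/; s/440+i.min() if/440+int(i.min()) if/; s/440+i.max() if/440+int(i.max()) if/' h.py
python3 - <<'E'
from h import *
import cv2
look("w3")
v=cv2.cvtColor(cv2.imread("pics/w1.png"),cv2.COLOR_BGR2HSV).astype(int)
for r in range(255,350,15):
  i=np.nonzero((v[r,440:560,2]<85)&(v[r,440:560,1]<110))[0]+440;print(r,i.min(),i.max(),end=";")
E
```

```text
t 4.58 carriage y 52.5 x 1.2 F along closing resist 8.18 Fz 5.8
[(255, 462, 508), (270, 451, 506), (285, 450, 502), (300, 448, 500), (315, 446, 497), (330, 452, 494), (345, 449, 492)]
255 461 506;270 457 504;285 450 502;300 448 499;315 446 496;330 452 494;345 449 491;
```

View pics/w3.png

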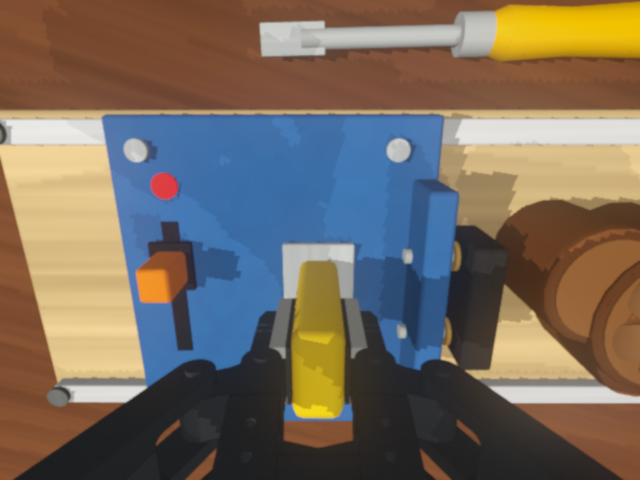

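The burl is now close to the pad: its edge is at (497,240), the pad face at ~500. Continuing slowly.

>>> {"method": "drive_tool", "body": {
  "claw": [10,10,10,10,10,10,10,10],
  "slide": [
    [0.0012,-0.0038,0],
    [0.0024,-0.0076,0],
    [0.0035,-0.0115,0],
    [0.0047,-0.0153,0],
    [0.0059,-0.0191,0],
    [0.0071,-0.0229,0],
    [0.0083,-0.0267,0],
    [0.0095,-0.0306,0]
  ],
  "yaw": [0,0,0,0,0,0,0,0]
}}

```text
time: 5.3
tool_pos: [0.5025, 0.1127, 0.2482]
tcp_rot: [-3.102, -0.468, 0.001]
wrist_force: [-4.7, 10.5, 5.4]
width: 0.205
grip_force: 31.8
```

```bash
python3 - <<'E'
from h import *
look("w4")
E
```

```text
t 5.3 carriage y 37.3 x 1.2 F along closing resist 11.42 Fz 5.4
[(255, 462, 508), (270, 458, 506), (285, 450, 503), (300, 449, 501), (315, 446, 497), (330, 452, 494), (345, 449, 492)]
```

>>> {"method": "drive_tool", "body": {
  "claw": [10,10,10,10,10,10,10,10],
  "slide": [
    [0.0009,-0.0029,0],
    [0.0018,-0.0057,0],
    [0.0027,-0.0086,0],
    [0.0035,-0.0115,0],
    [0.0044,-0.0143,0],
    [0.0053,-0.0172,0],
    [0.0062,-0.0201,0],
    [0.0071,-0.0229,0]
  ],
  "yaw": [0,0,0,0,0,0,0,0]
}}

```text
time: 6.02
tool_pos: [0.5061, 0.1013, 0.2482]
tcp_rot: [-3.102, -0.469, 0.001]
wrist_force: [-5.1, 10.6, 7.6]
width: 0.205
grip_force: 31.8
```

```bash
python3 - <<'E'
from h import *
look("w5")
E
```

```text
t 6.02 carriage y 25.4 x 1.2 F along closing resist 11.64 Fz 7.6
[(255, 462, 508), (270, 458, 506), (285, 451, 503), (300, 449, 501), (315, 446, 497), (330, 452, 494), (345, 449, 492)]
```

Still sliding, with the pad unpressed. Continuing at 1 mm per row.

>>> {"method": "drive_tool", "body": {
  "claw": [10,10,10,10,10,10,10,10],
  "slide": [
    [0.0006,-0.0019,0],
    [0.0012,-0.0038,0],
    [0.0018,-0.0057,0],
    [0.0024,-0.0076,0],
    [0.003,-0.0096,0],
    [0.0035,-0.0115,0],
    [0.0041,-0.0134,0],
    [0.0047,-0.0153,0]
  ],
  "yaw": [0,0,0,0,0,0,0,0]
}}

```text
time: 6.73
tool_pos: [0.5084, 0.0936, 0.2482]
tcp_rot: [-3.102, -0.469, 0.001]
wrist_force: [-4.9, 10.6, 6.7]
width: 0.205
grip_force: 31.8
```

```bash
python3 - <<'E'
from h import *
look("w6")
t=cam("top");cv2.imwrite("pics/t6.png",cv2.resize(t["color"][200:340,200:400,::-1],None,fx=4,fy=4,interpolation=cv2.INTER_CUBIC))
E
```

```text
t 6.73 carriage y 17.4 x 1.2 F along closing resist 11.62 Fz 6.7
[(255, 462, 508), (270, 458, 506), (285, 450, 503), (300, 448, 501), (315, 446, 497), (330, 452, 494), (345, 449, 492)]
```

View pics/t6.png

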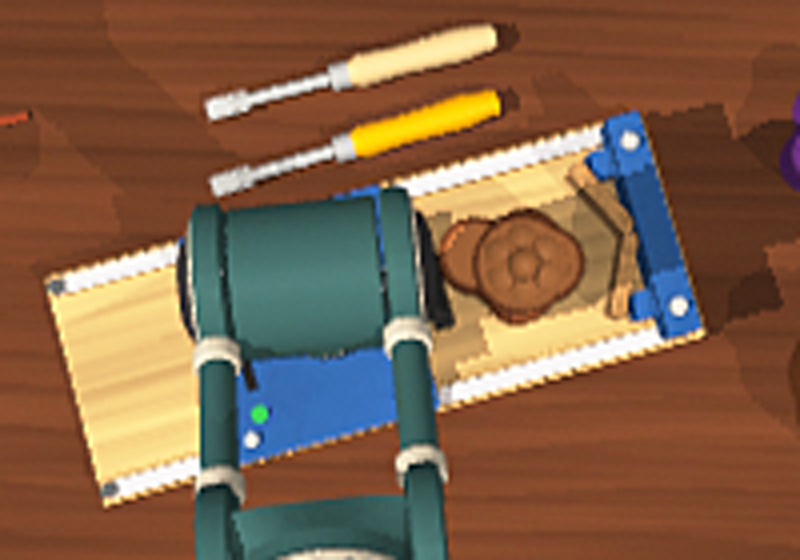

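The top crop shows the burl touching the pad at (440,265). Its far edge at col ~583 is still ~15–20 mm from the cork V, at ~(610,230).

>>> {"method": "drive_tool", "body": {
  "claw": [10,10,10,10,10,10,10,10],
  "slide": [
    [0.0007,-0.0023,0],
    [0.0014,-0.0046,0],
    [0.0021,-0.0069,0],
    [0.0028,-0.0092,0],
    [0.0035,-0.0115,0],
    [0.0043,-0.0138,0],
    [0.005,-0.0161,0],
    [0.0057,-0.0183,0]
  ],
  "yaw": [0,0,0,0,0,0,0,0]
}}

```text
time: 7.5
tool_pos: [0.5113, 0.0845, 0.2482]
tcp_rot: [-3.102, -0.469, 0.001]
wrist_force: [-5.2, 10.0, 7.3]
width: 0.205
grip_force: 31.9
```

```bash
python3 - <<'E'
from h import *
look("w7")
E
```

```text
t 7.5 carriage y 7.8 x 1.2 F along closing resist 11.11 Fz 7.3
[(255, 462, 508), (270, 458, 506), (285, 450, 503), (300, 449, 501), (315, 446, 497), (330, 452, 494), (345, 449, 492)]
```

>>> {"method": "drive_tool", "body": {
  "claw": [10,10,10,10,10,10],
  "slide": [
    [0.0005,-0.0016,0],
    [0.001,-0.0032,0],
    [0.0014,-0.0046,0],
    [0.0019,-0.0061,0],
    [0.0024,-0.0076,0],
    [0.0024,-0.0076,0]
  ],
  "yaw": [0,0,0,0,0,0]
}}

```text
time: 8.05
tool_pos: [0.5125, 0.0806, 0.2482]
tcp_rot: [-3.102, -0.469, 0.001]
wrist_force: [-4.4, 9.3, 7.0]
width: 0.208
grip_force: 31.9
```

```bash
python3 - <<'E'
from h import *
look("w8")
E
```

```text
t 8.05 carriage y 3.7 x 1.2 F along closing resist 10.22 Fz 7.0
[(255, 462, 508), (270, 458, 506), (285, 451, 503), (300, 448, 501), (315, 446, 497), (330, 452, 494), (345, 449, 492)]
```

>>> {"method": "drive_tool", "body": {
  "claw": [10,10,10,10,10],
  "slide": [
    [0.0006,-0.0019,0],
    [0.0012,-0.0038,0],
    [0.0018,-0.0057,0],
    [0.0024,-0.0076,0],
    [0.003,-0.0096,0]
  ],
  "yaw": [0,0,0,0,0]
}}

```text
time: 8.52
tool_pos: [0.514, 0.0759, 0.2482]
tcp_rot: [-3.102, -0.469, 0.001]
wrist_force: [-4.6, 11.3, 7.0]
width: 0.211
grip_force: 31.9
```

```bash
python3 - <<'E'
from h import *
look("w9")
E
```

```text
t 8.52 carriage y -1.1 x 1.2 F along closing resist 12.12 Fz 7.0
[(255, 462, 508), (270, 458, 506), (285, 451, 503), (300, 449, 501), (315, 446, 497), (330, 452, 494), (345, 449, 492)]
```

>>> {"method": "drive_tool", "body": {
  "claw": [10,10,10,10],
  "slide": [
    [0.0006,-0.0019,0],
    [0.0012,-0.0038,0],
    [0.0018,-0.0057,0],
    [0.0024,-0.0076,0]
  ],
  "yaw": [0,0,0,0]
}}

```text
time: 8.9
tool_pos: [0.5151, 0.0721, 0.2482]
tcp_rot: [-3.102, -0.469, 0.001]
wrist_force: [-4.5, 10.8, 7.2]
width: 0.205
grip_force: 31.9
```

```bash
python3 - <<'E'
from h import *
look("w10")
E
```

```text
t 8.9 carriage y -5.1 x 1.2 F along closing resist 11.69 Fz 7.2
[(255, 462, 508), (270, 458, 506), (285, 451, 503), (300, 448, 501), (315, 446, 497), (330, 452, 494), (345, 449, 492)]
```

>>> {"method": "drive_tool", "body": {
  "claw": [10,10,10,10],
  "slide": [
    [0.0006,-0.0019,0],
    [0.0012,-0.0038,0],
    [0.0018,-0.0057,0],
    [0.0024,-0.0076,0]
  ],
  "yaw": [0,0,0,0]
}}

```text
time: 9.28
tool_pos: [0.5162, 0.0687, 0.2482]
tcp_rot: [-3.101, -0.468, 0.001]
wrist_force: [-6.5, 13.5, 8.0]
width: 0.205
grip_force: 32.1
```

```bash
python3 - <<'E'
from h import *
look("w11")
E
```

```text
t 9.28 carriage y -8.7 x 1.3 F along closing resist 14.86 Fz 8.0
[(255, 456, 503), (270, 453, 500), (285, 451, 498), (300, 449, 495), (315, 447, 492), (330, 447, 489), (345, 444, 487)]
```

>>> {"method": "drive_tool", "body": {
  "claw": [10,10,10],
  "slide": [
    [0.0006,-0.0019,0],
    [0.0012,-0.0038,0],
    [0.0018,-0.0057,0]
  ],
  "yaw": [0,0,0]
}}

```text
time: 9.58
tool_pos: [0.517, 0.0661, 0.2482]
tcp_rot: [-3.101, -0.468, 0.002]
wrist_force: [-6.2, 15.2, 8.7]
width: 0.202
grip_force: 32.4
```

```bash
python3 - <<'E'
from h import *
look("w12")
E
```

```text
t 9.58 carriage y -11.4 x 1.3 F along closing resist 16.33 Fz 8.7
[(255, 454, 497), (270, 453, 494), (285, 450, 492), (300, 449, 490), (315, 447, 486), (330, 445, 484), (345, 443, 481)]
```

The pad edge has moved in by ~11 px, about 4.8 mm, and the force is up ~5 N. That is roughly halfway. Checking the seat in the V.

```bash
python3 - <<'E'
from h import *
look("w13")
t=cam("top");w=cv2.imread("pics/w13.png")
a=cv2.resize(t["color"][225:305,290:385,::-1],(760,640),interpolation=cv2.INTER_CUBIC)[:600]
cv2.imwrite("pics/t13.png",a)
E
```

```text
t 9.63 carriage y -11.6 x 1.3 F along closing resist 14.5 Fz 7.1
[(255, 454, 496), (270, 452, 494), (285, 451, 491), (300, 449, 490), (315, 447, 486), (330, 445, 483), (345, 443, 481)]
```

View pics/t13.png

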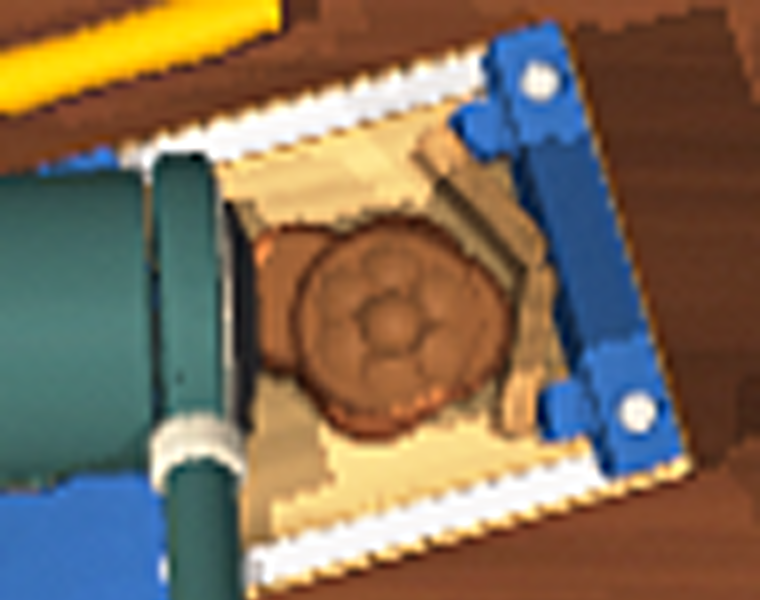

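The burl touches the near cork face at (515,330). The gap to the far face around (480,235) isn't clear, so I'll measure it in the bed frame.

```bash
python3 - <<'E'
from h import *
T=[cam("top") for _ in range(3)];t=dict(T[0]);t["depth"]=np.median([c["depth"] for c in T],0)
w=cam("wrist");s=cam("side")
O=np.array([.5287,.0241]);ex=np.array([.9553,.2957]);ey=np.array([-.2957,.9553])
im=np.zeros((560,760,3),np.uint8)+255   # bed-frame map: 4px/mm, x across
for c,dx in((t,0),(s,380)):
    P=pts(c)
    q=P[...,:2]-O;bx=q@ex*1000;by=q@ey*1000;z=P[...,2]*1000
    m=(abs(bx)<62)&(by<-25)&(by>-165)&(z>24)&(z<95)
    print(m.sum())
    for x,y,zz,col in sorted(zip(bx[m],by[m],z[m],c["color"][m].tolist()),key=lambda a:a[2]):
        cv2.circle(im,(int(dx+190+x*3),int((-25-y)*4)),5,tuple(int(v) for v in col[::-1]),-1)
cv2.imwrite("pics/map.png",im)
cv2.imwrite("pics/combo.png",np.hstack([im[:,:760]]))
c=s["color"][180:270,310:410,::-1]; big=cv2.resize(c,(400,360),interpolation=cv2.INTER_CUBIC)
wr=cv2.resize(w["color"][130:430,440:640,::-1],(400,600))
m2=cv2.resize(im[:,:380],(400,560))
out=np.zeros((600,800,3),np.uint8);out[:600,400:]=wr;out[:360,:400]=big
m3=cv2.resize(im[:480],(400,240));out[360:,:400]=m3
cv2.imwrite("pics/combo.png",out);print(bot.read_state()["time"])
E
```

```text
1498
579
9.9833
```

View pics/combo.png

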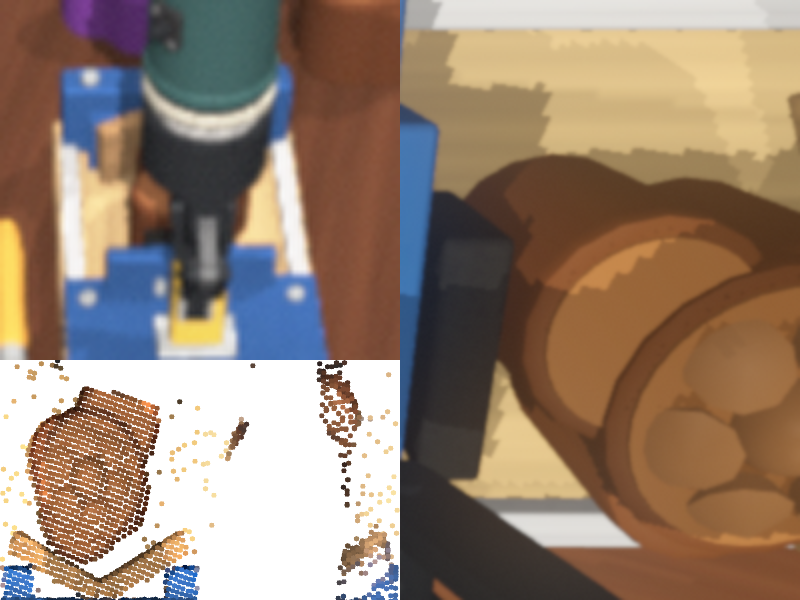

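The map shows the burl on the near (-x) cork face only, with an apparent gap at the far face. I can't be sure from this camera angle because the hidden side is exactly there. I'll release, since the carriage holds by friction, and look straight down with the wrist camera.

>>> {"method": "drive_tool", "body": {
  "claw": [70,70,70,70,70,70,70,70],
  "slide": [
    [0,0,0],
    [0,0,0],
    [0,0,0],
    [0,0,0],
    [0,0,0.06],
    [0,0,0.14],
    [0.02,-0.06,0.2],
    [0.04,-0.13,0.22]
  ],
  "yaw": [0,0,0,0,0,0,0,0]
}}

```text
time: 10.65
tool_pos: [0.5392, -0.0009, 0.3629]
tcp_rot: [3.105, 0.475, 0.012]
wrist_force: [1.1, -1.2, 1.0]
width: 0.821
grip_force: 0.0
```

>>> {"method": "drive_tool", "body": {
  "claw": [70,70,70,70],
  "slide": [
    [0.01,-0.07,0.02],
    [0.01,-0.1,0.02],
    [0.01,-0.1,0.02],
    [0.01,-0.1,0.02]
  ],
  "yaw": [0,0,0,0]
}}

```text
time: 10.98
tool_pos: [0.5426, -0.0526, 0.3674]
tcp_rot: [-3.106, -0.466, 0.001]
wrist_force: [0.4, 1.0, -0.2]
width: 0.818
grip_force: 0.0
```

```bash
cat > bm.py <<'E'
from h import *
O=np.array([.5287,.0241]);ex=np.array([.9553,.2957]);ey=np.array([-.2957,.9553])
def bed(P): q=P[...,:2]-O;return q@ex*1000,q@ey*1000,P[...,2]*1000
E
python3 - <<'E'
from bm import *
w=cam("wrist");t=cam("top");print(w["eye"],bot.read_state()["tool_pos"],bot.read_state()["time"])
print("eye bed",bed(np.array(w["eye"])))
y=pts(t);bx,by,z=bed(y);m=(z>100)&(z<125)&(by>-20)&(by<160)&(abs(bx)<40);print("handle bed",bx[m].mean(),by[m].mean(),m.sum())
cv2.imwrite("pics/w14.png",w["color"][:,:,::-1]);np.savez("w14.npz",P=pts(w),c=w["color"])
im=np.full((600,800,3),255,np.uint8)
for c,dx in((w,200),(t,600)):
    bx,by,z=bed(pts(c));m=(abs(bx)<66)&(by<-25)&(by>-170)&(z>26)&(z<95)
    for x,yy,zz,col in sorted(zip(bx[m],by[m],z[m],c["color"][m].tolist()),key=lambda a:a[2]):
        cv2.circle(im,(int(dx+x*3),int((-25-yy)*4)),2 if dx==200 else 4,tuple(int(v) for v in col[::-1]),-1)
cv2.imwrite("pics/map14.png",im)
out=np.zeros((600,800,3),np.uint8);out[:300,:400]=cv2.resize(w["color"][:,:,::-1],(400,300));out[:,400:]=im[:,:400];out[300:,:400]=cv2.resize(im[:,400:],(400,300))
cv2.imwrite("pics/combo14.png",out)
E
```

```text
[ 0.62180976 -0.0277411   0.3353932 ] [ 0.54230153 -0.05113493  0.3668406 ] 11.0833
eye bed (np.float64(73.61834225534523), np.float64(-77.0563580508309), np.float64(335.39320464653343))
handle bed -0.4072741232995158 45.468170104010014 80
```

View pics/combo14.png

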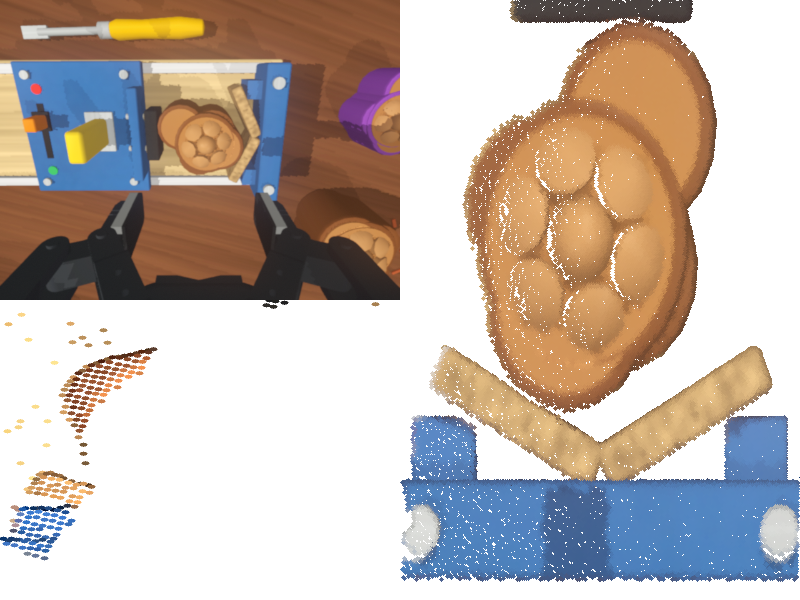

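The rectified map (3 px/mm across, 4 px/mm along) settles it. The burl touches only the near cork face at (545,405), with a gap of about 8–9 mm to the far face at (620,430), so it is wedged and not seated. I'll back the carriage off ~12 mm, nudge the burl sideways into the V, then close again.

>>> {"method": "drive_tool", "body": {
  "claw": [70,70,70,70,70,70,70,70],
  "slide": [
    [-0.017,0.078,0],
    [-0.034,0.156,0],
    [-0.0506,0.2344,-0.03],
    [-0.0506,0.2344,-0.1],
    [-0.0506,0.2344,-0.17],
    [-0.0506,0.2344,-0.2376],
    [-0.0506,0.2344,-0.2376],
    [-0.0506,0.2344,-0.2376]
  ],
  "yaw": [0,0,0,0,0,0,0,0]
}}

```text
time: 11.75
tool_pos: [0.5155, 0.0666, 0.2465]
tcp_rot: [-3.105, -0.473, 0.011]
wrist_force: [0.6, -0.6, 0.5]
width: 0.819
grip_force: 0.0
```

>>> {"method": "drive_tool", "body": {
  "claw": [10,10,10,10,10,10,10],
  "slide": [
    [0,0,0],
    [0,0,0],
    [0,0,0],
    [0,0,0],
    [0,0,0],
    [0,0,0],
    [0,0,0]
  ],
  "yaw": [0,0,0,0,0,0,0]
}}

```text
time: 12.33
tool_pos: [0.5183, 0.0663, 0.2512]
tcp_rot: [-3.105, -0.468, -0.005]
wrist_force: [-1.5, 4.4, 5.0]
width: 0.207
grip_force: 31.3
```

```bash
python3 - <<'E'
from h import *
look("w15")
E
```

```text
t 12.33 carriage y -11.6 x 2.5 F along closing resist 4.65 Fz 5.0
[(255, 451, 490), (270, 449, 488), (285, 448, 486), (300, 446, 484), (315, 444, 480), (330, 442, 478), (345, 440, 475)]
```

>>> {"method": "drive_tool", "body": {
  "claw": [10,10,10,10,70,70,70,70],
  "slide": [
    [-0.0028,0.009,0],
    [-0.0056,0.018,0],
    [-0.0083,0.0267,0],
    [-0.0083,0.0267,0],
    [-0.0083,0.0267,0],
    [-0.0083,0.0267,0],
    [-0.0083,0.0267,0],
    [-0.0083,0.0267,0.06]
  ],
  "yaw": [0,0,0,0,0,0,0,0]
}}

```text
time: 13.05
tool_pos: [0.51, 0.0786, 0.2735]
tcp_rot: [-3.105, -0.47, 0.019]
wrist_force: [-0.8, 0.4, -0.6]
width: 0.767
grip_force: 0.0
```

>>> {"method": "drive_tool", "body": {
  "claw": [0,0,0,0,0,0,0,0],
  "slide": [
    [0,0,0.07],
    [0.0,-0.05,0.14],
    [-0.02,-0.12,0.14],
    [-0.04,-0.18,0.14],
    [-0.06,-0.22,0.14],
    [-0.08,-0.23,0.14],
    [-0.08,-0.23,0.14],
    [-0.08,-0.23,0.14]
  ],
  "yaw": [0,-0.04,-0.08,-0.12,-0.1667,-0.1667,-0.1667,-0.1667]
}}

```text
time: 13.72
tool_pos: [0.4728, -0.0358, 0.3487]
tcp_rot: [-3.121, 0.348, 0.0]
wrist_force: [0.3, 0.4, -0.0]
width: 0.001
grip_force: 0.0
```

```bash
python3 - <<'E'
from bm import *
s=bot.read_state();p=s["tool_pos"];print(s["time"],p,s["tcp_rot"],bed(p),s["wrist_force"],s["width"])
R=cv2.Rodrigues(s["tcp_rot"])[0];print("tool x in bed",R[:2,0]@ex,R[:2,0]@ey)
w=cam("wrist");bx,by,z=bed(pts(w))
hsv=cv2.cvtColor(w["color"],cv2.COLOR_RGB2HSV).astype(int)
m=(z>45)&(z<100)&(abs(bx)<60)&(by>-130)&(by<0)&(hsv[...,0]<18)&(hsv[...,1]>100)
for zz in(50,60,70,80):
  k=m&(abs(z-zz)<5);print(zz,k.sum(),bx[k].min(),bx[k].max(),by[k].min(),by[k].max()) if k.any() else 0
def tgt(x,y,zz=None):
  q=O+x/1000*ex+y/1000*ey;print("to",x,y,(q-p[:2])/.5)
tgt(-66,-47);tgt(-50,-56);tgt(-38,-62)
# -x side outline by y
for yy in range(-110,-40,8):
  k=m&(abs(by-yy)<2);print(yy,round(np.percentile(bx[k],1),1) if k.any() else None,end=" ")
cv2.imwrite("pics/w16.png",w["color"][:,:,::-1])
E
```

```text
13.7167 [ 0.4728419  -0.03580026  0.34865498] [-3.12143441e+00  3.48076151e-01  2.14461937e-04] (np.float64(-71.07375125908251), np.float64(-40.70547638529474), np.float64(348.65498247126914)) [ 0.34808695  0.38106134 -0.03904868] 0.0006021830950595035
tool x in bed 0.8666958393824374 -0.4988735822847697
50 296 -50.56505709456681 50.669666416742956 -129.91306723567104 -0.18610348632666135
60 375 -51.033186857208065 50.75537825073859 -129.8488113868967 -9.437715486912639
70 8014 -55.79350106041488 50.6979963936042 -129.99648454165055 -30.34783776393899
80 9208 -40.94572888134385 27.408514904980354 -125.45718732141245 -41.46017479188532
to -66 -47 [ 0.0134124  -0.00903008]
to -50 -56 [ 0.0493046  -0.01676308]
to -38 -62 [ 0.0757802  -0.02112988]
-110 -35.7 -102 -37.2 -94 -39.4 -86 -42.3 -78 -43.9 -70 -42.5 -62 -38.0 -54 -26.3 -46 -12.4
```

The tool is turned so the closed fingers' flat face points along the near cork face. Descending beside the burl and approaching.

>>> {"method": "drive_tool", "body": {
  "claw": [0,0,0,0,0,0,0,0],
  "slide": [
    [0.0114,-0.0159,-0.08],
    [0.0114,-0.0159,-0.16],
    [0.0114,-0.0159,-0.23],
    [0.0114,-0.0159,-0.251],
    [0.0214,-0.0182,-0.251],
    [0.0314,-0.0204,-0.251],
    [0.0446,-0.0234,-0.251],
    [0.0446,-0.0234,-0.251]
  ],
  "yaw": [0,0,0,0,0,0,0,0]
}}

```text
time: 14.43
tool_pos: [0.4987, -0.048, 0.2262]
tcp_rot: [3.122, -0.349, 0.01]
wrist_force: [0.8, 0.7, 0.5]
width: -0.004
grip_force: 0.0
```

>>> {"method": "drive_tool", "body": {
  "claw": [0,0,0,0,0,0,0,0],
  "slide": [
    [0.002,-0.0004,0],
    [0.0039,-0.0009,0],
    [0.0059,-0.0013,0],
    [0.0078,-0.0018,0],
    [0.0098,-0.0022,0],
    [0.0117,-0.0027,0],
    [0.0137,-0.0031,0],
    [0.0156,-0.0035,0]
  ],
  "yaw": [0,0,0,0,0,0,0,0]
}}

```text
time: 15.1
tool_pos: [0.503, -0.0495, 0.2232]
tcp_rot: [3.122, -0.35, -0.001]
wrist_force: [-3.4, 0.7, 1.1]
width: 0.003
grip_force: 1.1
```

```bash
cat >> bm.py <<'E'
def outline(w,yr=range(-120,-30,10)):
    bx,by,z=bed(pts(w));hsv=cv2.cvtColor(w["color"],cv2.COLOR_RGB2HSV).astype(int)
    m=(z>72)&(z<95)&(abs(bx)<60)&(by>-135)&(by<-20)&(hsv[...,0]<18)&(hsv[...,1]>100)
    print("cap mean",bx[m].mean().round(1),by[m].mean().round(1),"ymin",np.percentile(by[m],.3).round(1),"n",m.sum(),[(y,np.percentile(bx[k],1).round(),np.percentile(bx[k],99).round()) for y in yr if (k:=m&(abs(by-y)<2)).sum()>5])
E
python3 - <<'E'
from bm import *
s=bot.read_state();print(s["time"],bed(s["tool_pos"]),"push F",s["wrist_force"]@[-.976,.221,0],s["wrist_force"])
t=cam("top");outline(t);w=cam("wrist");outline(w);cv2.imwrite("pics/w17.png",w["color"][:,:,::-1]);np.savez("w14b.npz",0)
d=np.load("w14.npz");outline(dict(color=d["c"],**{})) if 0 else 0
E
```

```text
15.1 (np.float64(-46.2662955883561), np.float64(-62.71582249861582), np.float64(223.1834455044028)) push F 3.4627944169850586 [-3.39288655  0.68478344  1.11950281]
cap mean 28.1 -105.8 ymin -134.7 n 133 [(-120, np.float64(10.0), np.float64(54.0)), (-110, np.float64(16.0), np.float64(31.0)), (-100, np.float64(18.0), np.float64(36.0)), (-90, np.float64(23.0), np.float64(36.0))]
cap mean 5.9 -86.7 ymin -129.2 n 50525 [(-120, np.float64(-25.0), np.float64(18.0)), (-110, np.float64(-29.0), np.float64(28.0)), (-100, np.float64(-31.0), np.float64(34.0)), (-90, np.float64(-33.0), np.float64(35.0)), (-80, np.float64(-35.0), np.float64(35.0)), (-70, np.float64(-32.0), np.float64(39.0)), (-60, np.float64(-47.0), np.float64(41.0)), (-50, np.float64(-1.0), np.float64(38.0)), (-40, np.float64(5.0), np.float64(31.0))]
```

```bash
cat >> bm.py <<'E'
def gaps(w):
    bx,by,z=bed(pts(w));hsv=cv2.cvtColor(w["color"],cv2.COLOR_RGB2HSV).astype(int)
    m=((z>77)&(z<95)&(abs(bx)<60)&(by>-140)&(by<-30)&(hsv[...,0]<18)&(hsv[...,1]>100)).astype(np.uint8)
    n,l,st,_=cv2.connectedComponentsWithStats(m);m=l==1+np.argmax(st[1:,4])
    a,b=np.deg2rad(26),-136
    for s,nm in((1,"near(-x)"),(-1,"far(+x)")):
        g=s*np.sin(a)*bx[m]+np.cos(a)*(by[m]-b);i=np.argmin(g);print(nm,"gap",round(float(np.percentile(g,.3)),1),"at",bx[m][i].round(),by[m][i].round())
    print("cap mean",bx[m].mean().round(1),by[m].mean().round(1))
E
python3 - <<'E'
from bm import *
d=np.load("w14.npz");import bm
f=bm.pts;bm.pts=lambda w:d["P"];gaps(dict(color=d["c"]));bm.pts=f
w=cam("wrist");gaps(w)
E
```

```text
near(-x) gap 17.9 at -23.0 -107.0
far(+x) gap 27.6 at 15.0 -99.0
cap mean -0.3 -85.4
near(-x) gap 33.1 at -2.0 -99.0
far(+x) gap 32.0 at 7.0 -97.0
cap mean 2.4 -89.0
```

```bash
sed -i 's/m=((z>77)&(z<95)/m=((z>62)\&(z<95)/; s/(hsv\[...,1\]>100)).astype/(hsv[...,1]>128)).astype/' bm.py
python3 - <<'E'
from bm import *
d=np.load("w14.npz");import bm
hs=cv2.cvtColor(d["c"],cv2.COLOR_RGB2HSV);bx,by,z=(lambda P:bed(P))(d["P"])
k=(abs(bx+25)<3)&(abs(by+128)<3)&(z>60);print("cork hsv z",hs[k].mean(0),z[k].mean());k=(abs(bx+7)<8)&(abs(by+122)<3)&(z>60);print("rim",hs[k].mean(0),z[k].mean())
f=bm.pts;bm.pts=lambda w:d["P"];gaps(dict(color=d["c"]));bm.pts=f
w=cam("wrist");gaps(w);print(bot.read_state()["time"])
E
```

```text
cork hsv z [ 17.6        113.49230769 207.8       ] 70.46880501196527
rim [89.46008708 33.88679245 70.09651669] 216.3211085037623
near(-x) gap 1.8 at -25.0 -125.0
far(+x) gap 11.1 at -2.0 -126.0
cap mean 1.4 -79.1
near(-x) gap -0.5 at -19.0 -128.0
far(+x) gap 4.4 at 6.0 -130.0
cap mean 8.2 -85.6
15.3
```

The far-face gap has shrunk from ~9–11 to ~4 mm. Pushing a few mm more until it stops.

>>> {"method": "drive_tool", "body": {
  "claw": [0,0,0,0],
  "slide": [
    [0.0015,-0.0003,0],
    [0.0029,-0.0007,0],
    [0.0044,-0.001,0],
    [0.0059,-0.0013,0]
  ],
  "yaw": [0,0,0,0]
}}

```text
time: 15.63
tool_pos: [0.5064, -0.0502, 0.2234]
tcp_rot: [-3.122, 0.35, -0.0]
wrist_force: [-1.1, -0.4, 0.5]
width: -0.001
grip_force: 0.5
```

```bash
python3 - <<'E'
from bm import *
s=bot.read_state();print(bed(s["tool_pos"]),s["wrist_force"]@[-.976,.221,0]);gaps(cam("wrist"))
E
```

```text
(np.float64(-43.24243636086017), np.float64(-64.38133783333055), np.float64(223.35473787031512)) 0.9867456527808581
near(-x) gap -0.5 at -22.0 -127.0
far(+x) gap 0.7 at 16.0 -129.0
cap mean 10.6 -87.0
```

>>> {"method": "drive_tool", "body": {
  "claw": [0,0,0],
  "slide": [
    [0.0012,-0.0003,0],
    [0.0024,-0.0005,0],
    [0.0035,-0.0008,0]
  ],
  "yaw": [0,0,0]
}}

```text
time: 15.93
tool_pos: [0.5077, -0.0504, 0.2232]
tcp_rot: [-3.122, 0.35, 0.002]
wrist_force: [-3.9, 0.9, 2.5]
width: 0.0
grip_force: 1.9
```

```bash
python3 - <<'E'
from bm import *
s=bot.read_state();print(bed(s["tool_pos"]),s["wrist_force"]@[-.976,.221,0]);gaps(cam("wrist"))
E
```

```text
(np.float64(-42.0700381787285), np.float64(-64.98353060759503), np.float64(223.18566857958254)) 4.041694470139228
near(-x) gap -0.5 at -20.0 -128.0
far(+x) gap -0.5 at 9.0 -133.0
cap mean 11.6 -87.5
```

Both gaps are now equal at about zero, so the burl sits on both cork faces. Backing out and returning to the handle.

>>> {"method": "drive_tool", "body": {
  "claw": [0,0,0,70,70,70,70,70],
  "slide": [
    [-0.015,0.0033,0],
    [-0.035,0.008,0],
    [-0.035,0.008,0.06],
    [-0.035,0.03,0.14],
    [-0.025,0.1,0.2],
    [-0.005,0.17,0.22],
    [0.01,0.24,0.22],
    [0.01,0.258,0.22]
  ],
  "yaw": [0,0,0,0.04,0.08,0.12,0.16,0.1667]
}}

```text
time: 16.65
tool_pos: [0.514, 0.0821, 0.3361]
tcp_rot: [-3.103, -0.481, -0.011]
wrist_force: [-0.3, 0.0, -0.6]
width: 0.704
grip_force: 0.0
```

>>> {"method": "drive_tool", "body": {
  "claw": [70,70],
  "slide": [
    [0,0,0],
    [0,0,0]
  ],
  "yaw": [0,0]
}}

```text
time: 16.82
tool_pos: [0.5122, 0.0786, 0.3329]
tcp_rot: [3.105, 0.47, -0.001]
wrist_force: [-0.3, -0.1, 0.1]
width: 0.819
grip_force: 0.0
```

```bash
python3 - <<'E'
from bm import *
s=bot.read_state();p=s["tool_pos"];w=cam("wrist");P=pts(w)
print(s["time"],p,s["tcp_rot"],s["wrist_force"])
h,S,v=cv2.split(cv2.cvtColor(w["color"],cv2.COLOR_RGB2HSV).astype(np.int32).astype(np.float32))
bx,by,z=bed(P);m=(h>20)&(h<35)&(S>150)&(abs(z-111)<4)&(abs(bx)<40)&(by<100)
r=cv2.minAreaRect(P[m][:,:2].astype(np.float32)*1000);print(r,"bed",bx[m].mean(),by[m].mean())
print("shift share",(np.array(r[0])/1000-p[:2])/.5,(.248-p[2])/.5)
gaps(w);cv2.imwrite("pics/w18.png",w["color"][:,:,::-1])
E
```

```text
16.8167 [0.51217255 0.07859415 0.33289773] [ 3.10542906e+00  4.70481923e-01 -1.48481767e-03] [-0.3008486  -0.10984163  0.08923165]
((513.1981811523438, 77.48516845703125), (32.60376739501953, 16.393535614013672), 17.851543426513672) bed 1.5706319477190769 55.69569935345622
shift share [ 0.00205127 -0.00221797] -0.1697954587978172
near(-x) gap -0.6 at -12.0 -133.0
far(+x) gap -0.7 at 11.0 -133.0
cap mean 12.2 -79.7
```

>>> {"method": "drive_tool", "body": {
  "claw": [70,70,70,70],
  "slide": [
    [0.002,-0.0022,-0.07],
    [0.002,-0.0022,-0.14],
    [0.002,-0.0022,-0.17],
    [0.002,-0.0022,-0.17]
  ],
  "yaw": [0,0,0,0]
}}

```text
time: 17.2
tool_pos: [0.5108, 0.0754, 0.2431]
tcp_rot: [-3.107, -0.465, 0.016]
wrist_force: [-0.5, -0.9, -0.5]
width: 0.819
grip_force: 0.0
```

>>> {"method": "drive_tool", "body": {
  "claw": [10,10,10,10,10,10,10],
  "slide": [
    [0,0,0],
    [0,0,0],
    [0,0,0],
    [0,0,0],
    [0,0,0],
    [0,0,0],
    [0,0,0]
  ],
  "yaw": [0,0,0,0,0,0,0]
}}

```text
time: 17.78
tool_pos: [0.5149, 0.0775, 0.2503]
tcp_rot: [3.106, 0.47, 0.005]
wrist_force: [-1.2, -0.2, 7.2]
width: 0.209
grip_force: 32.2
```

```bash
python3 - <<'E'
from h import *
look("w19")
E
```

```text
t 17.78 carriage y 0.1 x 2.6 F along closing resist 0.13 Fz 7.2
[(255, 459, 505), (270, 457, 503), (285, 448, 499), (300, 446, 497), (315, 444, 494), (330, 450, 491), (345, 448, 489)]
```

>>> {"method": "drive_tool", "body": {
  "claw": [10,10,10,10,10,10,10,10],
  "slide": [
    [0.0006,-0.0019,0],
    [0.0012,-0.0038,0],
    [0.0018,-0.0057,0],
    [0.0024,-0.0076,0],
    [0.003,-0.0096,0],
    [0.0035,-0.0115,0],
    [0.0041,-0.0134,0],
    [0.0047,-0.0153,0]
  ],
  "yaw": [0,0,0,0,0,0,0,0]
}}

```text
time: 18.5
tool_pos: [0.5168, 0.0715, 0.2503]
tcp_rot: [-3.103, -0.469, -0.004]
wrist_force: [-4.0, 9.9, 9.7]
width: 0.21
grip_force: 32.3
```

```bash
python3 - <<'E'
from h import *
look("w20")
E
```

```text
t 18.5 carriage y -6.2 x 2.7 F along closing resist 10.67 Fz 9.7
[(255, 459, 505), (270, 457, 503), (285, 448, 500), (300, 446, 497), (315, 445, 495), (330, 450, 492), (345, 448, 489)]
```

>>> {"method": "drive_tool", "body": {
  "claw": [10,10,10,10],
  "slide": [
    [0.0006,-0.0019,0],
    [0.0012,-0.0038,0],
    [0.0018,-0.0057,0],
    [0.0024,-0.0076,0]
  ],
  "yaw": [0,0,0,0]
}}

```text
time: 18.88
tool_pos: [0.518, 0.0677, 0.2503]
tcp_rot: [-3.103, -0.469, -0.004]
wrist_force: [-3.9, 9.0, 8.4]
width: 0.206
grip_force: 32.3
```

```bash
python3 - <<'E'
from h import *
look("w21")
E
```

```text
t 18.88 carriage y -10.1 x 2.7 F along closing resist 9.73 Fz 8.4
[(255, 459, 505), (270, 457, 503), (285, 449, 501), (300, 446, 497), (315, 445, 494), (330, 450, 492), (345, 448, 489)]
```

>>> {"method": "drive_tool", "body": {
  "claw": [10,10,10],
  "slide": [
    [0.0006,-0.0019,0],
    [0.0012,-0.0038,0],
    [0.0018,-0.0057,0]
  ],
  "yaw": [0,0,0]
}}

```text
time: 19.18
tool_pos: [0.5187, 0.0654, 0.2503]
tcp_rot: [-3.102, -0.468, -0.003]
wrist_force: [-4.2, 14.1, 8.8]
width: 0.206
grip_force: 32.4
```

```bash
python3 - <<'E'
from h import *
look("w22")
E
```

```text
t 19.18 carriage y -12.6 x 2.7 F along closing resist 14.75 Fz 8.8
[(255, 456, 501), (270, 454, 500), (285, 449, 497), (300, 446, 494), (315, 445, 491), (330, 447, 489), (345, 445, 486)]
```

The pad is in ~1.5 mm. About 3.4 mm more.

>>> {"method": "drive_tool", "body": {
  "claw": [10,10,10,10],
  "slide": [
    [0.0006,-0.0019,0],
    [0.0012,-0.0038,0],
    [0.0019,-0.0061,0],
    [0.0019,-0.0061,0]
  ],
  "yaw": [0,0,0,0]
}}

```text
time: 19.57
tool_pos: [0.5196, 0.0625, 0.2503]
tcp_rot: [-3.101, -0.468, -0.003]
wrist_force: [-5.2, 12.7, 9.0]
width: 0.207
grip_force: 32.4
```

```bash
python3 - <<'E'
from h import *
look("w23")
E
```

```text
t 19.57 carriage y -15.6 x 2.7 F along closing resist 13.69 Fz 9.0
[(255, 452, 494), (270, 450, 493), (285, 448, 491), (300, 446, 487), (315, 445, 485), (330, 443, 482), (345, 441, 480)]
```

The pad is in ~4.6 mm of 10. Releasing, lifting and checking the seat and the lock from above.

>>> {"method": "drive_tool", "body": {
  "claw": [70,70,70,70,70,70,70,70],
  "slide": [
    [0,0,0],
    [0,0,0],
    [0,0,0],
    [0,0,0],
    [0,0,0.06],
    [0,0,0.14],
    [0,-0.02,0.2],
    [0,-0.05,0.22]
  ],
  "yaw": [0,0,0,0,0,0,0,0]
}}

```text
time: 20.28
tool_pos: [0.5212, 0.0352, 0.364]
tcp_rot: [3.105, 0.472, 0.013]
wrist_force: [1.4, -0.5, 0.7]
width: 0.82
grip_force: 0.0
```

>>> {"method": "drive_tool", "body": {
  "claw": [70,70,70],
  "slide": [
    [0,0,0],
    [0,0,0],
    [0,0,0]
  ],
  "yaw": [0,0,0]
}}

```text
time: 20.53
tool_pos: [0.5189, 0.0349, 0.357]
tcp_rot: [-3.106, -0.469, 0.003]
wrist_force: [0.3, -0.6, 0.0]
width: 0.817
grip_force: 0.0
```

```bash
python3 - <<'E'
from bm import *
s=bot.read_state();p=s["tool_pos"];w=cam("wrist");P=pts(w);bx,by,z=bed(P)
print(s["time"],p,s["tcp_rot"])
h,S,v=cv2.split(cv2.cvtColor(w["color"],cv2.COLOR_RGB2HSV))
for nm,m in(("handle",(h>20)&(h<35)&(S>150)&(abs(z-111)<4)&(abs(bx)<40)),("lock",(h>5)&(h<20)&(S>200)&(abs(z-68)<4)&(by>70)),("padtop",(S<110)&(v<85)&(abs(z-66)<4)&(abs(bx)<35)&(by<0)&(by>-70)),("plate",(h>100)&(h<125)&(abs(z-70)<4)&(by>-60)&(by<60))):
  if m.any(): r=cv2.minAreaRect(P[m][:,:2].astype(np.float32)*1000);print(nm,m.sum(),r,"bed",bx[m].mean(),by[m].mean(),np.percentile(bx[m],[1,99]),np.percentile(by[m],[1,99]))
gaps(w)
im=np.full((600,400,3),255,np.uint8);m=(abs(bx)<66)&(by<-5)&(by>-155)&(z>26)&(z<95)
for x,yy,zz,col in sorted(zip(bx[m],by[m],z[m],w["color"][m].tolist()),key=lambda a:a[2]):
    cv2.circle(im,(int(200+x*3),int((-5-yy)*4)),2,tuple(int(q) for q in col[::-1]),-1)
out=np.zeros((600,800,3),np.uint8);out[:300,:400]=cv2.resize(w["color"][:,:,::-1],(400,300));out[:,400:]=im
cv2.imwrite("pics/c24.png",out)
E
```

```text
20.5333 [0.51886099 0.03491885 0.35699491] [-3.10586927 -0.46854233  0.00346611]
handle 1381 ((517.6222534179688, 62.872596740722656), (32.00469207763672, 16.47481346130371), 17.25151252746582) bed 1.4672005841624407 40.245043208682915 [-14.33806033  16.25335143] [32.33247895 48.327098  ]
padtop 1672 ((537.450439453125, -1.5396137237548828), (58.18320846557617, 15.031310081481934), 16.339712142944336) bed 2.30201019511441 -26.855883981025514 [-27.44176025  29.41917276] [-34.16368582 -19.91793188]
plate 2643 ((531.4022216796875, 16.30695343017578), (109.29235076904297, 12.14737319946289), 17.09945297241211) bed 3.832587837558529 -8.121247797691213 [-52.96694128  53.82668965] [-14.09469655  -2.37971128]
near(-x) gap 2.1 at -11.0 -133.0
far(+x) gap 1.6 at 11.0 -132.0
cap mean 11.8 -81.4
```

View pics/c24.png

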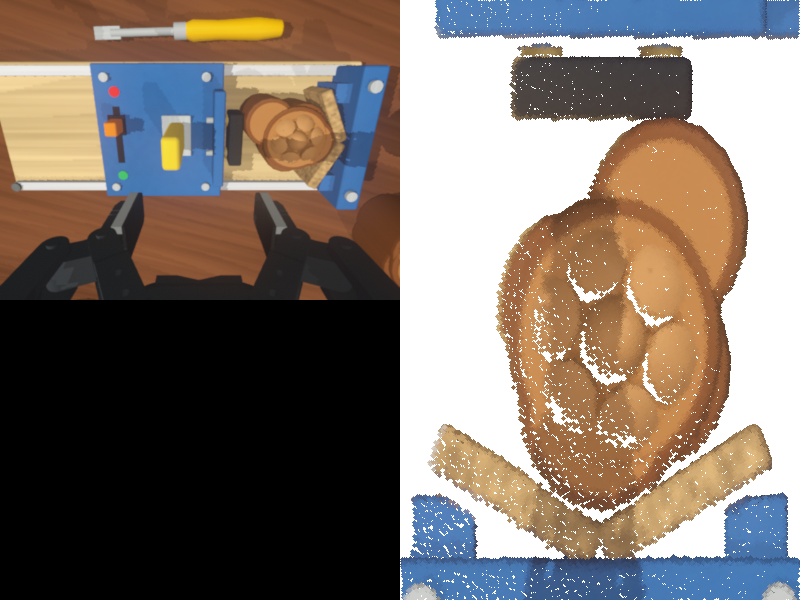

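The burl now sits evenly in the V on both cork faces, at (545,470) and (660,470), with its lobe on the pad at (660,118). The pad is pressed about 5 mm. Next I'll locate the lock at ~(181,205) in the full wrist frame.

```bash
python3 - <<'E'
from bm import *
s=bot.read_state();p=s["tool_pos"];w=cam("wrist");P=pts(w);bx,by,z=bed(P)
h,S,v=cv2.split(cv2.cvtColor(w["color"],cv2.COLOR_RGB2HSV))
print("px",cv2.cvtColor(w["color"],cv2.COLOR_RGB2HSV)[205,181],z[205,181])
m=(h>3)&(h<20)&(S>170)&(z>62)&(z<75)&(by>80)&(abs(bx)<40);print(m.sum(),bx[m].mean(),by[m].mean(),np.percentile(bx[m],[1,99]),np.percentile(by[m],[1,99]))
L=np.array([bx[m].mean(),by[m].mean()])
for d in(28,):
  q=O+(L[0]+d)/1000*ex+L[1]/1000*ey;print("start share",(q-p[:2])/.5,"z",(.173+.049-p[2])/.5, s["time"],p)
E
```

```text
px [ 15 196 244] 65.77095069867778
398 14.571020948082595 109.53183982417228 [ 7.25294839 21.60726488] [103.82638595 115.80240288]
start share [0.03656648 0.21238252] z -0.26898784319040325 20.5833 [0.51869629 0.03513276 0.35649392]
```

>>> {"method": "drive_tool", "body": {
  "claw": [0,0,0,0,0,0,0,0],
  "slide": [
    [0.012,0.07,0],
    [0.024,0.14,0],
    [0.0366,0.2124,0],
    [0.0366,0.2124,-0.07],
    [0.0366,0.2124,-0.14],
    [0.0366,0.2124,-0.21],
    [0.0366,0.2124,-0.269],
    [0.0366,0.2124,-0.269]
  ],
  "yaw": [0,0,0,0,0,0,0,0]
}}

```text
time: 21.3
tool_pos: [0.5342, 0.1412, 0.2166]
tcp_rot: [3.105, 0.471, -0.018]
wrist_force: [-0.2, 0.4, 0.4]
width: 0.004
grip_force: 0.0
```

>>> {"method": "drive_tool", "body": {
  "claw": [0,0,0,0,0,0,0,0],
  "slide": [
    [0,0,0],
    [-0.006,-0.0018,0],
    [-0.012,-0.0037,0],
    [-0.018,-0.0055,0],
    [-0.024,-0.0074,0],
    [-0.03,-0.0093,0],
    [-0.036,-0.0111,0],
    [-0.042,-0.013,0]
  ],
  "yaw": [0,0,0,0,0,0,0,0]
}}

```text
time: 21.97
tool_pos: [0.5173, 0.1347, 0.2251]
tcp_rot: [-3.106, -0.47, -0.005]
wrist_force: [1.4, 0.2, 2.1]
width: -0.004
grip_force: 1.1
```

```bash
cat > lk.py <<'E'
from bm import *
s=bot.read_state();f=s["wrist_force"];print(s["time"],"tcp bed",bed(s["tool_pos"]),"Fx",f[:2]@ex,"Fy",f[:2]@ey,f[2])
E
python3 lk.py
```

```text
21.9667 tcp bed (np.float64(21.81191437520532), np.float64(109.07249515458282), np.float64(225.14531861620978)) Fx 1.4069615600906733 Fy -0.22260986368515534 2.123029232616624
```

>>> {"method": "drive_tool", "body": {
  "claw": [0,0,0,0,0,0,0],
  "slide": [
    [-0.0048,-0.0015,0],
    [-0.0096,-0.003,0],
    [-0.0143,-0.0044,0],
    [-0.0191,-0.0059,0],
    [-0.0239,-0.0074,0],
    [-0.0287,-0.0089,0],
    [-0.0306,-0.0095,0]
  ],
  "yaw": [0,0,0,0,0,0,0]
}}

```text
time: 22.55
tool_pos: [0.501, 0.1298, 0.2237]
tcp_rot: [3.106, 0.47, -0.001]
wrist_force: [3.4, 0.5, 1.9]
width: -0.001
grip_force: 1.0
```

```bash
python3 lk.py
```

```text
22.55 tcp bed (np.float64(4.8004049620395115), np.float64(109.20368241136006), np.float64(223.7112059822241)) Fx 3.391165455584224 Fy -0.5219398975385359 1.8925544907457426
```

>>> {"method": "drive_tool", "body": {
  "claw": [0,0,0],
  "slide": [
    [-0.0019,-0.0006,0],
    [-0.0038,-0.0012,0],
    [-0.0057,-0.0018,0]
  ],
  "yaw": [0,0,0]
}}

```text
time: 22.8
tool_pos: [0.4985, 0.129, 0.2237]
tcp_rot: [-3.106, -0.47, 0.0]
wrist_force: [1.5, 0.6, 0.5]
width: -0.002
grip_force: 1.0
```

```bash
python3 lk.py
```

```text
22.8 tcp bed (np.float64(2.129328864500716), np.float64(109.17454063254469), np.float64(223.7163765178214)) Fx 1.5809422235756547 Fy 0.18607284679967342 0.46121911598866755
```

>>> {"method": "drive_tool", "body": {
  "claw": [0,0,0],
  "slide": [
    [-0.0013,-0.0004,0],
    [-0.0025,-0.0008,0],
    [-0.0038,-0.0012,0]
  ],
  "yaw": [0,0,0]
}}

```text
time: 23.05
tool_pos: [0.4967, 0.1285, 0.2237]
tcp_rot: [-3.106, -0.47, -0.0]
wrist_force: [4.6, 0.8, -1.4]
width: -0.003
grip_force: 2.0
```

```bash
python3 lk.py
```

```text
23.05 tcp bed (np.float64(0.2455474727727196), np.float64(109.16445209158057), np.float64(223.74717387263593)) Fx 4.627289047637106 Fy -0.5609610320583099 -1.3835439471549609
```

>>> {"method": "drive_tool", "body": {
  "claw": [0,0,0],
  "slide": [
    [-0.0013,-0.0004,0],
    [-0.0025,-0.0008,0],
    [-0.0025,-0.0008,0]
  ],
  "yaw": [0,0,0]
}}

```text
time: 23.3
tool_pos: [0.4961, 0.1283, 0.2239]
tcp_rot: [-3.106, -0.47, -0.005]
wrist_force: [6.7, 1.1, -5.7]
width: 0.003
grip_force: 3.2
```

```bash
python3 lk.py
```

```text
23.3 tcp bed (np.float64(-0.3032052875666445), np.float64(109.1580218121059), np.float64(223.85156863529068)) Fx 6.690177791050588 Fy -0.8861803828010822 -5.691264331935408
```

It is against the stop: force rising, motion stalling. One more small push, then back off and inspect.

>>> {"method": "drive_tool", "body": {
  "claw": [0,0,0],
  "slide": [
    [-0.0015,-0.0005,0],
    [-0.0025,-0.0008,0],
    [-0.0025,-0.0008,0]
  ],
  "yaw": [0,0,0]
}}

```text
time: 23.55
tool_pos: [0.4957, 0.1281, 0.224]
tcp_rot: [-3.105, -0.469, -0.009]
wrist_force: [8.9, 4.0, -8.7]
width: 0.002
grip_force: 4.8
```

```bash
python3 lk.py
```

```text
23.55 tcp bed (np.float64(-0.8068433836717486), np.float64(109.14733461958296), np.float64(223.95647536929357)) Fx 9.65105841428248 Fy 1.2303401055764982 -8.67291645545001
```

>>> {"method": "drive_tool", "body": {
  "claw": [0,0,0,0,0,0,0,0],
  "slide": [
    [0.012,0.0037,0],
    [0.03,0.0093,0],
    [0.03,0.0093,0],
    [0.03,0.0093,0.07],
    [0.03,0.0093,0.14],
    [0.03,0.0093,0.21],
    [0.04,-0.06,0.27],
    [0.04,-0.13,0.27]
  ],
  "yaw": [0,0,0,0,0,0,0,0]
}}

```text
time: 24.22
tool_pos: [0.5165, 0.0638, 0.3657]
tcp_rot: [3.105, 0.477, 0.017]
wrist_force: [1.9, -0.6, 0.4]
width: -0.003
grip_force: 0.0
```

>>> {"method": "drive_tool", "body": {
  "claw": [0,0,0,0],
  "slide": [
    [0,-0.05,0],
    [0,-0.08,0],
    [0,-0.08,0],
    [0,-0.08,0]
  ],
  "yaw": [0,0,0,0]
}}

```text
time: 24.55
tool_pos: [0.5139, 0.0221, 0.3586]
tcp_rot: [-3.106, -0.467, 0.002]
wrist_force: [0.2, -0.2, 0.3]
width: 0.0
grip_force: 0.0
```

```bash
python3 - <<'E'
from bm import *
s=bot.read_state();w=cam("wrist");P=pts(w);bx,by,z=bed(P);print(s["time"],s["tool_pos"])
h,S,v=cv2.split(cv2.cvtColor(w["color"],cv2.COLOR_RGB2HSV))
for nm,m in(("lock",(h>3)&(h<20)&(S>170)&(z>62)&(z<75)&(by>80)&(by<140)&(abs(bx)<60)),("handle",(h>20)&(h<35)&(S>150)&(abs(z-111)<4)&(abs(bx)<40)),("padtop",(S<110)&(v<85)&(abs(z-66)<4)&(abs(bx)<35)&(by<0)&(by>-70)),("plate",(h>100)&(h<125)&(abs(z-70)<4)&(by>-60)&(by<60))):
  if m.any(): print(nm,m.sum(),"bed",bx[m].mean(),by[m].mean(),np.percentile(bx[m],[1,99]),np.percentile(by[m],[1,99]))
gaps(w)
cv2.imwrite("pics/w30.png",w["color"][:,:,::-1])
E
```

```text
24.55 [0.51387642 0.02206625 0.35857619]
lock 371 bed -15.661374304349682 109.37377218155083 [-22.82886287  -8.91145048] [103.75403814 115.64760805]
handle 1412 bed 1.2308368147892448 40.08774149290724 [-14.85889361  16.02653304] [32.32916007 48.19175138]
padtop 1691 bed 2.5179996508928264 -26.97025928626764 [-27.26178293  29.43006856] [-34.23944361 -19.97688717]
plate 2679 bed 4.190813095729781 -8.260945005441485 [-52.99015815  54.10910765] [-14.14394631  -2.60769113]
near(-x) gap 1.8 at -13.0 -132.0
far(+x) gap 1.0 at 7.0 -134.0
cap mean 11.6 -81.8
```

View pics/w30.png

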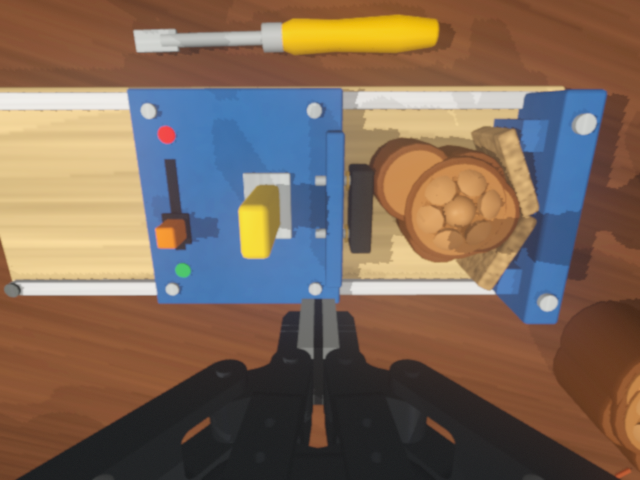

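The lock sits at the green-dot end, at (171,233) next to the dot at (183,270). That is -16.9 mm from the handle's mid-line, and it held firm against a ~9 N push. The carriage and pad are unmoved, the burl is still on both cork faces, and the arm is clear. Handing in.

```bash
python3 -c "
from workcell import bot
print(bot.finish_job())"
```

```text
the job is handed in; nothing more can be done
None
```

The job is handed in at about 24.6 s: the burl is seated on both cork faces, the sprung pad is pressed about 5 of its 10 mm, and the orange lock is against its green-dot stop. On the first close the burl caught on one face only, so I backed the carriage off, nudged the burl across and closed again; the hand-in call gave no verdict.

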